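# Open the push-and-turn safety cap of the bolted-down reagent bottle

## Task

Take the cap off the amber reagent bottle that is bolted to the round base plate: grip its push-and-turn safety cap, press it down, and while it is down twist it counter-clockwise (seen from above) about a sixth of a turn until it is free; do not force it. Then lift the cap straight up and finish while holding it still and upright in the gripper, about 8 cm higher than it sat and over the bottle's mouth. Leave the other bottles and the tip box where they are.

Things in the scene. Friction and masses are not known exactly. Their poses are not given: they have to be found in the camera images.
- cap_grip (a point): Centre line of the white ribbed safety cap, 14 mm below its top: the height to grip it at, from any side. The cap is a loose upright cylinder, 42 mm wide, 55 mm tall, about 60 g. z is up. Two ears (9 mm wide, 4 mm thick) stick out at its lower rim, along its own +x and -x, to 30 mm from the axis. Locked, its top is 184 mm above the table.
- lock_ring (a point): Fixed point on the amber bottle's axis, at the top of the two grey claws of its lock ring, 138 mm above the table; z is up. The claws lie along its +x and -x, 24 to 36 mm from the axis, over the locked cap's ears. cap_grip is 32 mm above this point when locked. Keep fingertips 9 mm above this point before pressing.
- bottle_1_mid (a point): Centre, half-way up, of a loose clear media bottle with a plain screw cap, 69 mm wide and 128 mm tall, upright; leave it.
- bottle_3_mid (a point): Centre, half-way up, of another loose clear media bottle with a plain screw cap, 70 mm wide and 133 mm tall, upright; leave it.
- tip_box_mid (a point): Centre of the loose pipette-tip box, 73 x 118 x 74 mm; leave it.
- cap: The same cap, origin on its axis at its lower rim. A spring inside pushes it up: 4 N at rest, 10 N at the bottom of its 8 mm stroke. It turns only when pressed over 4 mm down (6 mm is good) and only counter-clockwise from above. It is free to lift from about 45 degrees of turn; a stop ends the turn near 97: 60 is good.
- bottle: The amber bottle with the safety cap, with its lock ring and base; origin on its axis at table height, z up. It is 78 mm wide, its open mouth is 148 mm above the table, and it is bolted to a 104 mm round base plate that cannot move.
Things that resemble listed ones, but are neither listed nor needed, are in the scene too. There is more than one size of the cap; the one meant has the size given above.

How it is judged:
By the outcome, as a careful person would: the job done as asked, in the order asked, and still so for the second after the job is handed in, while the arm keeps its last pose, push and grip.
It also fails if it takes over 35 s, if anything falls off the work surface, if the arm or the gripper's body presses on something with over 40 N, if the wrist force passes 120 N, or if a joint passes its speed limit or range.

## Robot

A 7-joint arm with a two-finger parallel gripper is mounted at the origin on a cart in front of the work surface, level with it; the furniture and walls round the work are solid. World frame = base frame: x ahead of the robot, y to its left, z up, the work surface at z = 0. Lengths are in m, angles in degrees, forces in N, time in s.
With the tool pointing down it reaches from about 0.35 to 0.9 m from the base axis. Payload 19.9 kg.
Tool frame: the origin (TCP) lies between the finger pads; the fingertips stand 11 mm ahead of it and the grasp point (between the pads) lies 8 mm behind it; z points along the fingers, y is the line along which they close (so a half turn about z gives the same grasp; the last joint's range is limited). The gripper opens to 94 mm and grips with 3 to 60 N. Pads are 16 mm wide; open, the fingers measure 119 mm over their backs; the gripper's body (75 mm by 177 mm) begins 78 mm behind the grasp point.
Start: joints at [-71.706, 23.915, -0.59, 92.452, 0.269, 63.638, -3.037], TCP at [0.221, 0.585, 0.216] pointing down, gripper open.
Joint ranges: [-161.28, 161.28], [-22.2, 115.67], [-73.04, 71.86], [3.21, 147.25], [-68.34, 248.33], [10.77, 114.83], [-161.83, 161.83]. Speed limits (degrees/s): [108.29, 108.29, 136.94, 136.94, 172.46, 172.46, 172.46].

## Interface

Orientations are given as [roll, pitch, yaw] about the fixed x, y, z axes, in that order (R = Rz(yaw) Ry(pitch) Rx(roll)).
In Python, from workcell import * gives the robot as it stands. The module is installed in compiled form; this text tells all that it offers.
- The arm moves only by the tool play_rows, never from a script. Its argument "commands" is text: rows parted by semicolons, each of 7 numbers parted by spaces: the shift along the tool's x, y, z in m, then the turn, a rotation vector about the tool's x, y, z in degrees, then the gripper's target within -1 to 1 (fully open at 1, half-way at 0, shut at -1). In form: tx ty tz rx ry rz jaw; .... A call has 1 to 5 rows; each row is the pose to reach, as a shift and turn from the pose commanded when the call began, along the tool's axes at that moment; what a row does not reach only later rows make up. A row lasts 1/10 s, in which the tool goes at most 50 mm and 8.59 degrees, less where a joint would pass 70% of its speed; a pose out of reach is approached as far as the arm can. A call with a gripper value outside its range is refused whole. The fingers move at their own pace and stop on an object; the grip force is fixed at half the most. Time passes only in rows, so rows that repeat a pose let the fingers close. It gives the time, the measured TCP pose, the force, the opening and the grip force at its end, in the units of the state.
- read_state(): the state, without advancing time (a new reading comes with each control period).
- grab_frame(name): name is "scene" or "top"; returns the picture (400x640x3 uint8, red, green, blue); there is no depth.
- calibration(name): a dict with "K" (3x3 intrinsics, pixels), "k1" (the pictures are not rectified: a ray, as slopes to the right and down, at radius r is drawn at 1 + k1 r^2 times it, then the intrinsics apply), "extrinsics" (4x4, takes a point from world to camera coordinates). Camera axes: x right, y up, looking along -z (the intrinsics and any distortion apply to the point x, -y, -z); pixel columns grow to the right and rows downward; lengths in m; the calibration is good to about 2 mm. A picture is of the moment at which its call begins. calibration takes no time and is no camera call.
- finish_job(): hands the job in; it is judged then, once.
Trained networks look in the newest picture that a camera, given by its name, has taken for a name from the list of things; names that differ only in an ending like _2 or _b are one class to them, and where a whole thing is asked for, a point or a joint stands for the part that bears it (a point fixed in the world has none). Each returns a list of dicts, best first, with "p" (0 to 1); they miss things now and then, are a little off and sometimes report something else, mostly with a low value. They report only what shows in the picture. A call takes as long as a camera call. They do not tell look-alikes from the thing itself.
- search_frame(name, camera): "box" ([left, top, right, bottom] in pixels, round what is visible of it).
The state is a dict: "time_s": time; "q": joint angles; "qd": joint speeds; "effort": joint torques, N m; "eef_pos": TCP position; "eef_rot": TCP orientation; "force": force on the tool from outside, world axes, zero at the start; "wrist_torque": the same for the moment, N m; "finger_gap": finger opening in m; "grip_force": force on a finger pad.
Only numpy, scipy, OpenCV 4.12 (cv2) and the standard library are available. Lean on these libraries where they do the work, as an engineer would, in place of code of your own. Each camera call takes 0.05 s, during which the arm holds its last target. There are 200 camera calls.

## Working session

There is one attempt and no reset: what is moved stays moved. The work goes in short steps, Python scripts to look and compute and a tool call to move; the robot and the scene stay as the last step left them, time stands still between calls to the robot, and variables do not carry over. Pictures are saved under pics/ and viewed, at most 10 in all, crops included, and the job is handed in when it is done.

Besides the shell and the picture viewer there is one more tool, called as name(argument=value, ...), one argument or row to a line, values as JSON. play_rows: Moves the arm, as the interface text tells. Its arguments: {"type":"object","properties":{"commands":{"type":"string"}},"required":["commands"]}

```bash
mkdir -p pics; cat > h.py <<'E'
from workcell import *
import numpy as np, cv2
def proj(P,name):
    c=calibration(name);T=np.array(c["extrinsics"]);K=np.array(c["K"])
    p=T[:3,:3]@np.array(P,float)+T[:3,3]
    s=np.array([p[0]/-p[2],-p[1]/-p[2]]);s=s*(1+c["k1"]*(s@s))
    return K[:2,:2]@s+K[:2,2]
def ray(uv,name):
    c=calibration(name);T=np.array(c["extrinsics"]);K=np.array(c["K"])
    d=np.linalg.solve(K[:2,:2],np.array(uv,float)-K[:2,2]);s=d.copy()
    for _ in range(20): s=d/(1+c["k1"]*(s@s))
    R=T[:3,:3];v=R.T@np.array([s[0],-s[1],-1]);return -R.T@T[:3,3],v/np.linalg.norm(v)
def tri(a,b):
    (o1,d1),(o2,d2)=ray(a,"scene"),ray(b,"top")
    A=np.stack([d1,-d2],1);t=np.linalg.lstsq(A,o2-o1,rcond=None)[0]
    p,q=o1+t[0]*d1,o2+t[1]*d2;return (p+q)/2,np.linalg.norm(p-q)
def onz(uv,name,z):
    o,d=ray(uv,name);return o+d*(z-o[2])/d[2]
E
python3 - <<'E'
from h import *
for n in("scene","top"):
    im=grab_frame(n);cv2.imwrite(f"pics/{n}0.png",im[:,:,::-1])
    print(n,ray((320,200),n))
    for k in("cap","lock_ring","bottle","bottle_1_mid","tip_box_mid"):
        try: print(k,[(np.round(d["box"]).tolist(),round(d["p"],2)) for d in search_frame(k,n)])
        except Exception as e: print(k,e)
s=read_state();print(s["eef_rot"],s["force"],s["time_s"],s["finger_gap"])
E
```

```text
scene (array([-0.03100275, -0.71384719,  0.78006041]), array([ 0.52683918,  0.49263475, -0.69264095]))
cap [([253.0, 117.0, 272.0, 146.0], 0.66), ([246.0, 210.0, 261.0, 226.0], 0.66), ([334.0, 219.0, 348.0, 236.0], 0.5)]
lock_ring [([246.0, 132.0, 288.0, 194.0], 0.97)]
bottle [([248.0, 132.0, 288.0, 194.0], 0.65)]
bottle_1_mid [([347.0, 220.0, 386.0, 279.0], 0.89)]
tip_box_mid [([394.0, 235.0, 458.0, 306.0], 0.89)]
top (array([ 0.36827381, -0.26005297,  1.17151054]), array([ 0.0888943 ,  0.03666718, -0.99536592]))
cap [([218.0, 165.0, 243.0, 188.0], 0.88), ([333.0, 179.0, 349.0, 192.0], 0.53)]
lock_ring [([216.0, 164.0, 264.0, 204.0], 0.6)]
bottle [([222.0, 158.0, 265.0, 200.0], 0.83)]
bottle_1_mid [([362.0, 178.0, 396.0, 212.0], 0.67)]
tip_box_mid []
[-1.79991673e+02  3.22263725e-03  1.59325654e+02] [-0.12963659 -0.38916914 -0.14409982] 0.6 0.09421667000163712
```

View pics/scene0.png

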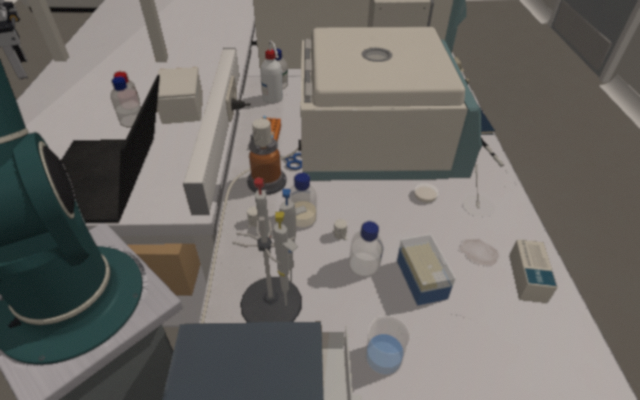

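View pics/top0.png

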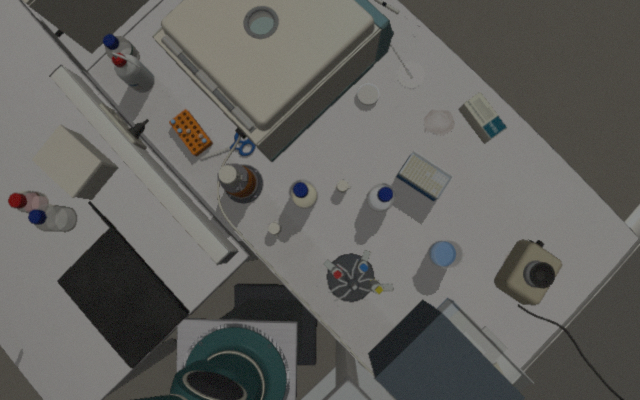

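The scene view shows the amber bottle with its white cap at about (262,130), and the top view shows it at about (230,175). Possible mix-ups are the small white loose caps at scene (252,218) and (341,230), top (274,229) and (343,186), and the blue and red screw caps. I choose the tall white cap on the amber bottle and will check it in a crop.

```bash
python3 - <<'E'
from h import *
a=cv2.imread("pics/scene0.png")[95:215,215:335];b=cv2.imread("pics/top0.png")[140:230,190:280]
cv2.imwrite("pics/crop.png",np.hstack([cv2.resize(a,(400,400),interpolation=2),cv2.resize(b,(400,400),interpolation=2)]))
for p in [(.221,.585,.216),(0,0,0)]: print(proj(p,"scene"),proj(p,"top"))
print("cap?",tri((263,121),(229,173)), onz((244,186),"top",0.0))
print("device corner",tri((306,94),(160,40)),tri((303,77),(247,137)),onz((264,155),"top",0))
print("b1",tri((302,180),(301,189)),"b3",tri((370,229),(385,195)))
print("rail",tri((236,50),(60,68)),tri((197,185),(228,258)))
E
```

```text
[21.17975903 66.51292445] [-24.19460666 293.14297866]
[ 71.36351463 300.32229779] [234.19541689 378.63515157]
cap? (array([ 0.51373938, -0.0191407 ,  0.19471899]), np.float64(0.0008590327048203099)) [ 0.50762931 -0.01288997  0.        ]
device corner (array([ 0.93665973,  0.26154173, -0.02737856]), np.float64(0.0039007701533125255)) (array([ 0.57420535, -0.08464005,  0.30785724]), np.float64(0.012706195827500526)) [ 0.59216178 -0.06426067  0.        ]
b1 (array([ 0.48659016, -0.17538069,  0.12506306]), np.float64(0.0018409917894903376)) b3 (array([ 0.47651192, -0.37551007,  0.12360671]), np.float64(0.001959679404796534))
rail (array([0.8117058 , 0.47724705, 0.1027175 ]), np.float64(0.010467727265202243)) (array([ 0.3214491 , -0.0031567 ,  0.10856349]), np.float64(0.0027260336121541187))
```

View pics/crop.png

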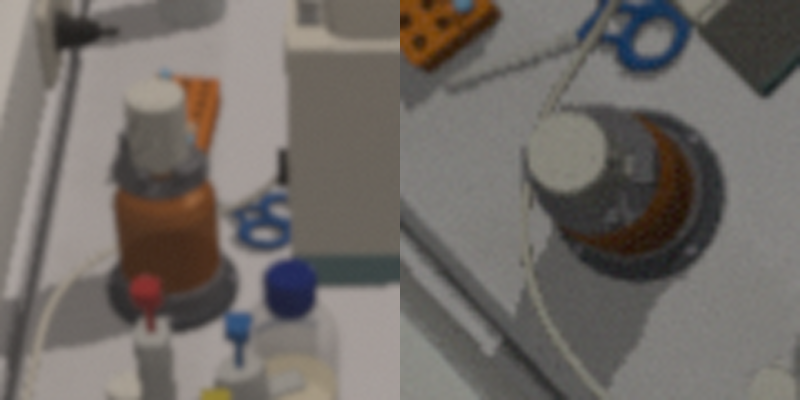

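The crop confirms the tall white cap on the amber bottle. The centre of its top is at scene (261.5,123.5) and top (227.6,174.2). The grey lock ring is under it and the round base plate is below that.

```bash
python3 - <<'E'
from h import *
print(tri((261.5,123.5),(227.6,174.2)), onz((227.6,174.2),"top",.184),onz((261.5,123.5),"scene",.184))
im=cv2.imread("pics/top0.png");g=im.min(2)
m=np.zeros_like(g);m[160:192,214:242]=(g[160:192,214:242]>135)*255
n,l,s,c=cv2.connectedComponentsWithStats(m)
for i in range(1,n):
  if s[i,4]>50: print("top",s[i],c[i])
im=cv2.imread("pics/scene0.png");print(im[110:155:3,261].tolist());print(im[128,246:280].min(1))
# predicted circle size
for n in("top","scene"):
  C=np.array([.515,-.018,.184]);print(n,[proj(C+np.array(d),n).round(1).tolist() for d in [(0,0,0),(.021,0,0),(-.021,0,0),(0,.021,0),(0,-.021,0)]])
E
```

```text
(array([ 0.51240688, -0.01400318,  0.18601432]), np.float64(0.0012431851763593437)) [ 0.51222708 -0.01309548  0.184     ] [ 0.51470173 -0.01206293  0.184     ]
[[147, 151, 158], [147, 151, 158], [141, 146, 155], [143, 155, 165], [147, 159, 167], [145, 156, 165], [114, 123, 130], [85, 92, 98], [84, 90, 96], [89, 96, 101], [86, 93, 99], [85, 92, 97], [74, 82, 89], [57, 59, 66], [69, 70, 74]]
[145 146 146 146 146 136 118  99  95  96 101 107 112 114 115 114 114 113
 110 107 102 101 100  97  88  65  46  40  37  38  40  40  41  51]
top [[229.8, 173.0], [230.1, 163.9], [229.4, 182.2], [220.7, 172.9], [238.9, 173.1]]
scene [[263.3, 124.5], [270.0, 120.8], [256.4, 128.1], [257.4, 120.9], [269.3, 128.1]]
```

```bash
python3 - <<'E'
from h import *
print("laptop",tri((158,76),(91,206)),"bottles",tri((121,76),(17,201)),"box",tri((163,70),(70,130)))
E
```

```text
laptop (array([0.43361714, 0.28696008, 0.22345841]), np.float64(0.003701977921282602)) bottles (array([0.44993272, 0.56429455, 0.111584  ]), np.float64(0.0022257628399977073)) box (array([0.58570182, 0.44295067, 0.12934855]), np.float64(0.10426269566042051))
```

play_rows(
  commands="0 0 -0.04 0 0 0 1;0 0 -0.08 0 0 0 1;0 0 -0.12 0 0 0 1;0 0 -0.15 0 0 0 1;0 0 -0.15 0 0 0 1",
)

```text
time_s: 1.1
eef_pos: [0.221, 0.5859, 0.3709]
eef_rot: [179.6, -0.0, 159.3]
force: [0.5, 0.4, 0.5]
finger_gap: 0.094
grip_force: 0.0
```

play_rows(
  commands="-0.032 -0.030 0 0 0 0 1;-0.064 -0.061 0 0 0 0 1;-0.097 -0.091 0 0 0 0 1;-0.129 -0.122 0 0 0 0 1;-0.161 -0.152 0 0 0 0 1",
)

```text
time_s: 1.6
eef_pos: [0.318, 0.3838, 0.3659]
eef_rot: [-180.0, -0.0, 159.3]
force: [1.0, 0.3, 0.3]
finger_gap: 0.0942
grip_force: 0.0
```

play_rows(
  commands="-0.032 -0.030 0 0 0 0 1;-0.064 -0.061 0 0 0 0 1;-0.097 -0.091 0 0 0 0 1;-0.129 -0.122 0 0 0 0 1;-0.161 -0.152 0 0 0 0 1",
)

```text
time_s: 2.1
eef_pos: [0.4148, 0.1847, 0.3661]
eef_rot: [-180.0, -0.0, 159.3]
force: [0.5, 0.4, 0.9]
finger_gap: 0.0938
grip_force: 0.0
```

play_rows(
  commands="-0.032 -0.030 0 0 0 8 1;-0.064 -0.061 0 0 0 16 1;-0.097 -0.091 0 0 0 24 1;-0.129 -0.122 0 0 0 32 1;-0.162 -0.152 0 0 0 40 1",
)

```text
time_s: 2.6
eef_pos: [0.5127, -0.0146, 0.3661]
eef_rot: [180.0, 0.0, 119.0]
force: [1.4, 1.2, 0.4]
finger_gap: 0.0941
grip_force: 0.0
```

play_rows(
  commands="0 0 0 0 0 3.3 1;0 0 0 0 0 3.3 1;0 0 0 0 0 3.3 1;0 0 0 0 0 3.3 1",
)

```text
time_s: 3.0
eef_pos: [0.5122, -0.0118, 0.3663]
eef_rot: [-180.0, -0.0, 116.2]
force: [0.0, 0.2, 0.3]
finger_gap: 0.0936
grip_force: 0.0
```

```bash
python3 - <<'E'
from h import *
s=read_state();print(s["q"],s["eef_pos"],s["eef_rot"],s["force"])
for n in("scene","top"):
    im=grab_frame(n);P=s["eef_pos"]; u=proj(P,n);v=proj((.5125,-.0133,.184),n);print(n,u,v)
    x,y=np.clip(v.astype(int)-60,0,500);cv2.imwrite(f"pics/c_{n}.png",cv2.resize(im[y:y+120,x:x+120,::-1],(400,400),interpolation=2));print(x,y)
a,b=[cv2.imread(f"pics/c_{n}.png") for n in("scene","top")];cv2.imwrite("pics/crop2.png",np.hstack([a,b]))
E
```

```text
[-31.84439788   6.19029287  32.75174677  97.08432972  -3.43577321
  77.73513573  27.70100246] [ 0.51222679 -0.01179943  0.36633159] [-1.79996829e+02 -1.61191685e-02  1.16214620e+02] [0.0188465  0.16129888 0.29305568]
scene [253.14856029  49.44688458] [261.13634513 124.09115259]
201 64
top [203.4673386  159.85136642] [227.69334278 174.08167478]
167 114
```

View pics/crop2.png

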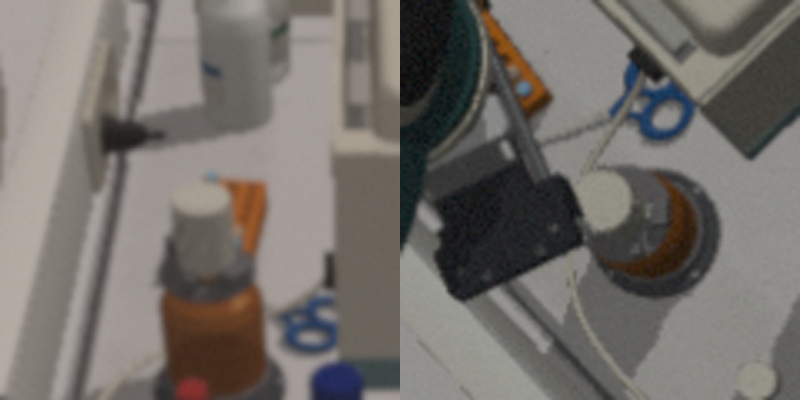

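The cap is clear of the fingers: it is at crop (605,200) in the top view. The visible gripper geometry is unclear, so I'll overlay the tool points to check.

```bash
python3 - <<'E'
from h import *
from scipy.spatial.transform import Rotation as Ro
s=read_state();P=np.array(s["eef_pos"]);R=Ro.from_euler("xyz",s["eef_rot"],degrees=True).as_matrix()
o=[]
for n in("scene","top"):
    im=grab_frame(n)[:,:,::-1].copy();f=3
    v=proj(P,n);x,y=np.clip(v.astype(int)-(65,30 if n=="scene" else 60),0,500);y=max(y,0)
    c=cv2.resize(im[y:y+130,x:x+130],(390,390),interpolation=2)
    for p,col in [((0,0,0),(0,0,255)),((0,.047,.011),(0,255,0)),((0,-.047,.011),(255,0,0)),((0,.0885,-.086),(0,255,255)),((0,-.0885,-.086),(255,255,0))]:
        u=(proj(P+R@np.array(p),n)-(x,y)+.5)*3;cv2.circle(c,tuple(int(t) for t in u),4,col,1)
    o.append(c)
cv2.imwrite("pics/ov.png",np.hstack(o))
E
```

```text
(no output)
```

View pics/ov.png

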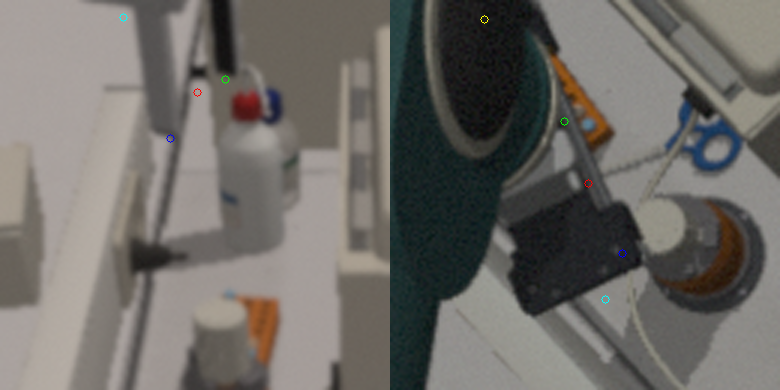

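In the overlay, the fingertips at scene crop (165,135) and (222,75) match the kinematics. Next I descend.

play_rows(
  commands="-0.001 0 0.04 0 0 0 1;-0.001 0 0.08 0 0 0 1;-0.001 0 0.12 0 0 0 1;-0.001 0 0.15 0 0 0 1;-0.001 0 0.165 0 0 0 1",
)

```text
time_s: 3.7
eef_pos: [0.5118, -0.0134, 0.1991]
eef_rot: [-179.8, -0.0, 116.1]
force: [0.4, 0.2, 0.2]
finger_gap: 0.0938
grip_force: 0.0
```

play_rows(
  commands="0 0 0.015 0 0 0 1;0 0 0.03 0 0 0 1;0 0 0.039 0 0 0 1;0 0 0.039 0 0 0 1;0 0 0.039 0 0 0 1",
)

```text
time_s: 4.2
eef_pos: [0.5132, -0.0136, 0.163]
eef_rot: [180.0, 0.0, 116.0]
force: [0.8, -0.8, -0.2]
finger_gap: 0.0941
grip_force: 0.0
```

```bash
python3 - <<'E'
from h import *
from scipy.spatial.transform import Rotation as Ro
s=read_state();P=np.array(s["eef_pos"]);R=Ro.from_euler("xyz",s["eef_rot"],degrees=True).as_matrix();print(P,s["eef_rot"],s["force"])
o=[]
for n in("scene","top"):
    im=grab_frame(n)[:,:,::-1].copy()
    v=proj(P,n);x,y=np.clip(v.astype(int)-40,0,500)
    c=cv2.resize(im[y:y+80,x:x+80],(400,400),interpolation=2)
    for p,col in [((0,0,-.022),(0,0,255)),((0,.047,.011),(0,255,0)),((0,-.047,.011),(255,0,0))]:
        u=(proj(P+R@np.array(p),n)-(x,y)+.5)*5;cv2.circle(c,tuple(int(t) for t in u),4,col,1)
    o.append(c)
cv2.imwrite("pics/ov2.png",np.hstack(o))
E
```

```text
[ 0.51316558 -0.01363301  0.16296178] [1.79980938e+02 1.40895909e-02 1.16038248e+02] [ 0.78835089 -0.80587811 -0.22725   ]
```

View pics/ov2.png

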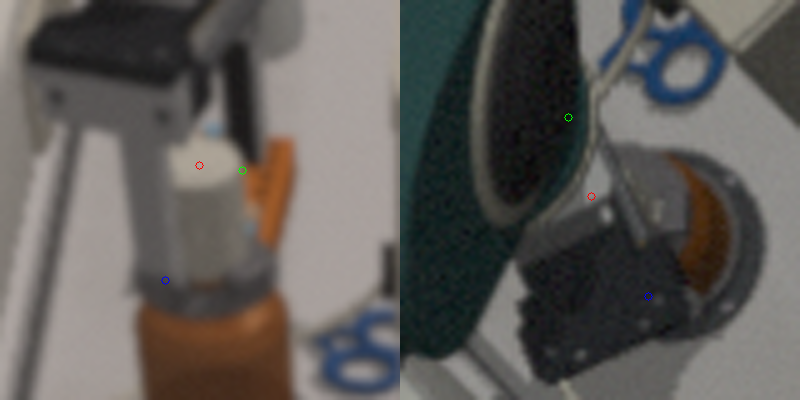

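The cap sits between the fingers. Its top, at scene crop (203,160), is on the predicted tool axis. Now I close.

play_rows(
  commands="0 0 0 0 0 0 -1;0 0 0 0 0 0 -1;0 0 0 0 0 0 -1;0 0 0 0 0 0 -1;0 0 0 0 0 0 -1",
)

```text
time_s: 4.8
eef_pos: [0.5129, -0.0136, 0.1625]
eef_rot: [180.0, 0.0, 116.0]
force: [1.0, 0.1, -0.5]
finger_gap: 0.0575
grip_force: 0.0
```

play_rows(
  commands="0 0 0 0 0 0 -1;0 0 0 0 0 0 -1;0 0 0 0 0 0 -1;0 0 0 0 0 0 -1;0 0 0 0 0 0 -1",
)

```text
time_s: 5.3
eef_pos: [0.5131, -0.0136, 0.1625]
eef_rot: [180.0, 0.0, 116.0]
force: [2.4, 1.0, -0.7]
finger_gap: 0.0413
grip_force: 30.0
```

play_rows(
  commands="0 0 0.002 0 0 0 -1;0 0 0.004 0 0 0 -1;0 0 0.006 0 0 0 -1;0 0 0.0065 0 0 0 -1;0 0 0.0065 0 0 0 -1",
)

```text
time_s: 5.8
eef_pos: [0.5131, -0.0136, 0.1561]
eef_rot: [180.0, 0.0, 116.0]
force: [-0.6, 1.6, 7.3]
finger_gap: 0.0418
grip_force: 30.0
```

play_rows(
  commands="0 0 0.0005 0 0 0 -1;0 0 0.0005 0 0 -3 -1;0 0 0.0005 0 0 -7 -1;0 0 0.0005 0 0 -12 -1;0 0 0.0005 0 0 -12 -1",
)

```text
time_s: 6.3
eef_pos: [0.5133, -0.0137, 0.1558]
eef_rot: [180.0, 0.0, 128.2]
force: [0.7, 0.9, 8.1]
finger_gap: 0.0413
grip_force: 30.0
```

```bash
python3 -c "
from h import *
s=read_state();print(s['wrist_torque'],s['force'],s['eef_rot'],s['q'])"
```

```text
[0.12976072 0.03063211 0.02567566] [0.73452967 0.92192207 8.11021971] [1.79952732e+02 2.50547459e-02 1.28215094e+02] [-25.77684545  18.19475605  28.43317208 112.4533193  -10.9068528
  51.88092756  46.43393634]
```

play_rows(
  commands="0 0 0 0 0 -5 -1;0 0 0 0 0 -10 -1;0 0 0 0 0 -15 -1;0 0 0 0 0 -20 -1;0 0 0 0 0 -25 -1",
)

```text
time_s: 6.8
eef_pos: [0.5133, -0.0137, 0.1558]
eef_rot: [180.0, 0.0, 153.2]
force: [0.0, 0.9, 8.1]
finger_gap: 0.0417
grip_force: 30.0
```

play_rows(
  commands="0 0 0 0 0 -5 -1;0 0 0 0 0 -10 -1;0 0 0 0 0 -15 -1;0 0 0 0 0 -20 -1;0 0 0 0 0 -25 -1",
)

```text
time_s: 7.3
eef_pos: [0.5139, -0.0133, 0.156]
eef_rot: [180.0, 0.1, 178.2]
force: [3.5, 3.2, 7.3]
finger_gap: 0.0414
grip_force: 30.0
```

```bash
python3 -c "
from h import *
s=read_state();print(s['wrist_torque'],s['force'],s['eef_rot'],s['q'])"
```

```text
[ 0.83299226 -0.81165651 -0.08737687] [3.51137957 3.17024147 7.3092419 ] [1.79968138e+02 1.22857685e-01 1.78245266e+02] [-17.92662423  17.21815608  18.89455057 112.17577147  -7.06485463
  51.57160179  92.81567625]
```

play_rows(
  commands="0 0 -0.003 0 0 0 -1;0 0 -0.006 0 0 0 -1;0 0 -0.009 0 0 0 -1;0 0 -0.012 0 0 0 -1;0 0 -0.015 0 0 0 -1",
)

```text
time_s: 7.8
eef_pos: [0.5133, -0.013, 0.1704]
eef_rot: [180.0, 0.0, 178.1]
force: [4.2, 4.7, -3.2]
finger_gap: 0.0417
grip_force: 30.0
```

```bash
python3 -c "
from h import *
s=read_state();print(s['wrist_torque'],s['force'],s['eef_rot'],s['q'])"
```

```text
[ 1.12366056 -1.24085038 -0.0082939 ] [ 4.18775031  4.733062   -3.15882019] [1.79967408e+02 3.93145959e-02 1.78057791e+02] [-18.24133648  16.08574442  19.13095402 111.46663173  -6.53101151
  53.43178595  92.14820442]
```

play_rows(
  commands="-0.0006 0.0006 0 0 0 0 -1;-0.0006 0.0006 -0.003 0 0 0 -1;-0.0006 0.0006 -0.006 0 0 0 -1;-0.0006 0.0006 -0.010 0 0 0 -1;-0.0006 0.0006 -0.014 0 0 0 -1",
)

```text
time_s: 8.3
eef_pos: [0.5133, -0.0134, 0.1848]
eef_rot: [-180.0, -0.0, 178.0]
force: [-0.6, -0.7, -1.0]
finger_gap: 0.0414
grip_force: 30.0
```

```bash
python3 - <<'E'
from h import *
s=read_state();print(s['wrist_torque'],s['force'])
o=[]
for n in("scene","top"):
    im=grab_frame(n)[:,:,::-1].copy()
    v=proj(s["eef_pos"],n);x,y=np.clip(v.astype(int)-40,0,500)
    o.append(cv2.resize(im[y:y+80,x:x+80],(400,400),interpolation=2))
cv2.imwrite("pics/ov3.png",np.hstack(o))
E
```

```text
[ 0.05753189 -0.0001426  -0.04699619] [-0.59655763 -0.70016247 -0.97500051]
```

View pics/ov3.png

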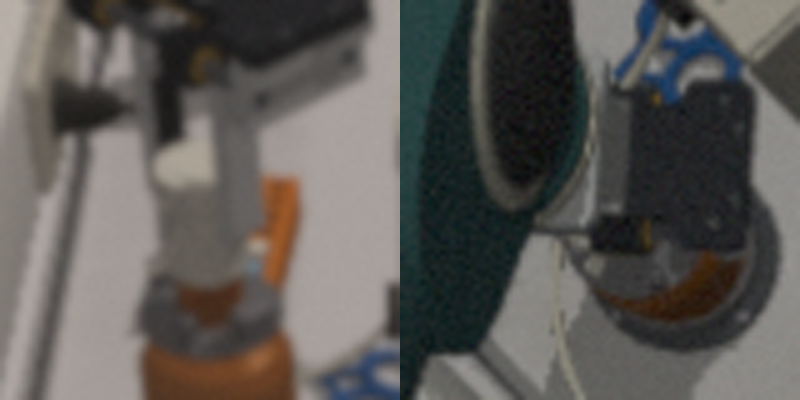

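The picture shows the cap in the fingers at scene crop (190,200). Its lower rim is clear of the lock ring, and the side force is gone.

play_rows(
  commands="0 0 -0.012 0 0 0 -1;0 0 -0.027 0 0 0 -1;0 0 -0.042 0 0 0 -1;0 0 -0.053 0 0 0 -1;0 0 -0.058 0 0 0 -1",
)

```text
time_s: 8.9
eef_pos: [0.5139, -0.0131, 0.2438]
eef_rot: [180.0, 0.1, 178.0]
force: [0.3, 0.5, -0.3]
finger_gap: 0.0414
grip_force: 30.0
```

play_rows(
  commands="0 0 0 0 0 0 -1;0 0 0 0 0 0 -1;0 0 0 0 0 0 -1;0 0 0 0 0 0 -1;0 0 0 0 0 0 -1",
)

```text
time_s: 9.4
eef_pos: [0.5134, -0.0131, 0.2422]
eef_rot: [-180.0, -0.0, 178.0]
force: [0.1, 1.0, -1.1]
finger_gap: 0.0419
grip_force: 30.0
```

```bash
python3 - <<'E'
from h import *
s=read_state();print(s['wrist_torque'],s['force'],s["qd"].round(2) if hasattr(s["qd"],"round") else s["qd"])
im=grab_frame("scene")[:,:,::-1];x,y=225,55
cv2.imwrite("pics/ov4.png",cv2.resize(im[y:y+120,x:x+100],(500,600),interpolation=2))
print([((proj((.5133,-.0134,z),"scene")-(x,y)+.5)*5).round().tolist() for z in(.264,.209,.148)])
E
```

```text
[-0.02795147 -0.0194864   0.03114806] [ 0.05287127  1.03922157 -1.13280453] [ 0.04 -0.1  -0.05 -0.11  0.04 -0.   -0.01]
[[170.0, 196.0], [180.0, 302.0], [191.0, 410.0]]
```

View pics/ov4.png

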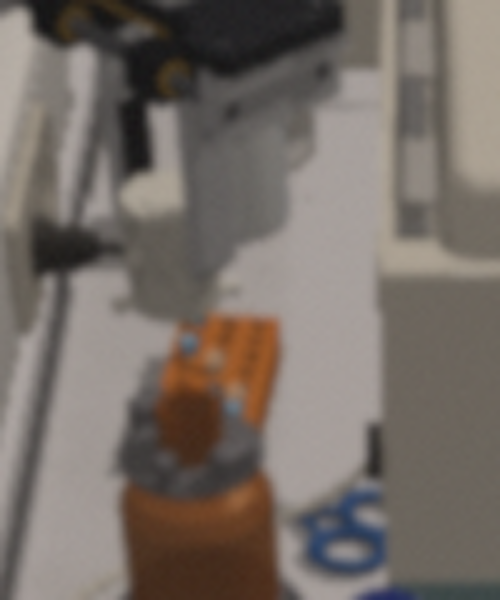

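The cap is held upright above the open mouth. Its rim is at crop (180,302) as predicted and the mouth is at (190,410), so it is raised about 8 cm.

```bash
python3 -c "
from workcell import *
print(finish_job())"
```

```text
the job is handed in; nothing more can be done
None
```

I pressed the safety cap down, turned it about 62° counter-clockwise and lifted it off. The gripper is holding it still and upright about 8 cm above where it sat, over the amber bottle's mouth. The job is handed in at about 9.5 s on the robot's clock; no verdict came back.

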